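# Ready the tea-press lever over its seat

### The arm

A 6-joint arm with a two-finger parallel gripper is mounted at the origin on the work surface. World frame = base frame: x ahead of the robot, y to its left, z up, the work surface at z = 0. Lengths are in m, angles in rad, forces in N, time in s.
With the tool pointing down it reaches from about 0.325 to 0.9 m from the base axis. Payload 6.1 kg.
Tool frame: the origin (TCP) lies midway between the tips of the shut fingers; the grasp point (between the pads) lies 19 mm behind it; x points along the fingers, y is the direction in which the jaws open and shut, and the axes are right-handed (so a half turn about x gives the same grasp; the last joint's range is limited). The gripper opens to 85 mm and grips with 20 to 120 N. Pads are 22 mm wide; open, the fingers measure 114 mm over their backs; the gripper's body (76 mm by 85 mm) begins 54 mm behind the grasp point. The pads swing forward as they close: fully open they stand 13 mm farther back than shut.
Start: joints at [-1.41, 0.22, 1.526, -0, 1.395, -0.126], TCP at [0.177, -0.599, 0.231] pointing down, gripper open.
Joint ranges: [-2.98, 2.98], [-0.91, 2.08], [0.09, 2.57], [-1.24, 4.39], [0.2, 2.65], [-2.68, 2.68]. Speed limits (rad/s): [2.57, 2.57, 3.01, 3.14, 3.14, 3.14].

### API

Orientations are given as [roll, pitch, yaw] about the fixed x, y, z axes, in that order (R = Rz(yaw) Ry(pitch) Rx(roll)).
In Python, from workcell import arm gives the robot as it stands.
- The arm moves only by the tool play_rows, never from a script. Its argument "motion" is a list of rows, each an object of numbers: "tx", "ty", "tz": the shift along the tool's x, y, z in mm; "spin": the turn about the tool's x in rad; "fingers": the finger opening in mm, from 0 to 85.4. A call has 1 to 10 rows; each row is the pose to reach, as a shift and turn from the pose commanded when the call began, along the tool's axes at that moment; what a row does not reach only later rows make up. A row lasts 1/12 s, in which the tool goes at most 41.7 mm and 7.16 degrees, less where a joint would pass 70% of its speed; a pose out of reach is approached as far as the arm can. A call with a gripper value outside its range is refused whole. The fingers move at their own pace and stop on an object; "newtons" is the grip in N (left out, the last holds). Time passes only in rows, so rows that repeat a pose let the fingers close. It gives the time, the measured TCP pose, the force and the opening at its end, in the units of the state.
- arm.observe(): the state, without advancing time (a new reading comes with each control period).
- arm.get_image(name): name is "scene" or "top"; returns the picture (420x560x3 uint8, blue, green, red); there is no depth.
- arm.calibration(name): a dict with "fx", "fy", "cx", "cy" (pixels), "k1" (the pictures are not rectified: a ray, as slopes to the right and down, at radius r is drawn at 1 + k1 r^2 times it, then the intrinsics apply), "world_from_camera" (4x4, takes a point from camera to world coordinates). Camera axes: x right, y down, z forward; pixel columns grow to the right and rows downward; lengths in m; the calibration is good to about 2 mm. A picture is of the moment at which its call begins. calibration takes no time and is no camera call.
- arm.hand_in(): hands the job in, once; it reports no verdict.
The state is a dict: "time": time; "joint_pos": joint angles; "joint_velocities": joint speeds; "joint_efforts": joint torques, N m; "eef_pos": TCP position; "tcp_rot": TCP orientation; "contact_force": force on the tool from outside, world axes, zero at the start; "torque": the same for the moment, N m; "finger_gap": finger opening in m.
Only numpy, scipy, OpenCV 4.12 (cv2) and the standard library are available. Lean on these libraries where they do the work, as an engineer would, in place of code of your own. Each camera call takes 0.05 s, during which the arm holds its last target.

### The job

Get the little tea-cake press ready for its lever: using the pounder, not the fingers, knock the brass pin in the press's seat fully down, then stand the pounder upright on its cork coaster again and let go of it. Next pick up the loose lever by its balance point and finish while still holding it, motionless and level, about 5 cm clear above the seat: its dark barrel centred over the seat and lying across from lug to lug, its red handle straight out over the long foot of the press, the lever touching nothing but the gripper. Do not disturb the cups, teapot, kettle or canister.

Things in the scene. Friction and masses are not known exactly. Their poses are not given: they have to be found in the camera images.
- press: Tea-cake press, fixed: green base 190 x 100 x 14 mm with a long foot towards its own -x, a round green column (60 mm across), the seat on top. Origin: on the cabinet top under the column's middle; the base reaches 130 mm to -x and 60 mm to +x. It stands near the middle, turned up to 0.35 rad.
- seat (a point): Middle of the flat seat, 100 mm above the cabinet top, axes as the press. Seat plate 64 (x) x 96 (y) mm. Two steel lugs stand on it at y = +41 and -41 mm (12 mm thick, 34 mm along x, 25 mm high), 70 mm apart inside. The brass pin stands in the middle of the seat.
- pin (a joint): Brass pin, 14 mm across, upright in mid-seat. Value in m: 0 = up (top 18 mm above the seat), 0.016 = fully down (top 2 mm above the seat, solid stop). It starts 0 to 4 mm down. Spring and friction resist with 8 N at the top to 11 N at the bottom; it stays where it is driven. Above 0.013 it counts as down.
- pin_top (a point): Centre of the brass pin's top face; moves with the pin.
- pounder: Kitchen pounder (a mallet used upright): a flat steel disc 44 mm across and 20 mm high below, a 12 mm neck, then a round dark wooden handle 26 mm across from 32 to 110 mm height. About 0.35 kg. It stands upright on the coaster, disc down. Origin: centre of the disc's underside; z along the handle.
- coaster: Round cork coaster, fixed, 110 mm across and 5 mm thick, the pounder's place. Origin: centre of its underside on the cabinet top. Either left or right of the press.
- lever: Loose lever, about 0.5 kg, level on a wooden rest. +x end: dark steel barrel, 40 mm across, 60 long, crosswise (along y); then an aluminium bar 18 mm wide, 16 high, running 140 mm towards -x; then a red handle 40 mm across, 50 long. All centre lines 20 mm above the underside. Origin: underside, straight below the balance point. At the start the handle points roughly at -x of the world, within 0.4 rad.
- balance (a point): Balance point (centre of mass) of the lever, on the middle of the aluminium bar, 53 mm from the barrel's axis towards the handle (33 mm from the barrel's near flank), 20 mm above the lever's underside.
- barrel (a point): Centre of the lever's barrel, on its axis, 20 mm above the underside.
- rest: Wooden rest under the lever, fixed: a strip 6 mm thick, 50 mm wide, with two blocks whose tops are 20 mm above the cabinet top, under barrel and red handle. Under the balance point there is 26 mm of free height between strip and bar. Origin: on the cabinet top below the lever's balance point, within 5 mm. On the other side of the press from the coaster.
- cup0: Green glass tea cup, 72 mm across and 72 mm high, on the round tray at the left edge; leave alone. Origin: centre of its underside.
- cup1: Second green glass tea cup like it, on the same tray; leave alone.
- cup2: Third green glass tea cup like it, on the same tray; leave alone.
- teapot: Blue teapot 140 mm across and 130 mm high with a chipped white lid, at the far right; leave alone. Origin: centre of its underside.
- kettle: Steel kettle with black handle, 170 mm across and 200 mm high, at the right edge; leave alone. Origin: centre of its underside.
- canister: White plastic canister with an orange twist cap, 76 mm across and 110 mm high, at the far left; leave alone. Origin: centre of its underside.
Not all that is in view belongs to the job. What is shaped like the coaster but grey or purple is not meant.

How it is judged:
On the way, in this order (a step that is already met when the one before it is completed fails the run):
1. the pin is driven fully down by the pounder (value of joint pin above 0.013 m and contact force between pounder and press above 0.5 N).
2. the pounder stands upright on its coaster again, released (horizontal distance between pounder and coaster below 0.033 m and z of pounder in the frame of coaster below 0.009 m and angle between pounder's own z axis and vertical below 0.1 rad and contact force between the fingers and pounder below 0.1 N), for 0.2 s.
At the end, for the whole second after the job is handed in: Pin within 3 mm of fully down; pounder upright, released, wholly on coaster; lever gripped within 25 mm of its balance point, still, level within 0.1 rad, in line within 0.15 rad, handle over the foot, barrel centred within 15 mm, its underside 30 to 75 mm over the seat, touching only the gripper (all of step 2 and value of joint pin above 0.013 m and angle between lever's own z axis and vertical below 0.1 rad and linear speed of lever below 0.02 m/s and horizontal distance between barrel and seat below 0.015 m and z of barrel in the frame of seat between 0.05 and 0.095 m and angle between the x axis of lever and the x axis of press, either way round below 0.15 rad and x of balance in the frame of seat below -0.02 m and distance between the grasp point and balance below 0.025 m and contact force between the fingers and lever above 1 N and contact force between lever and press below 0.1 N and contact force between lever and pounder below 0.1 N); the arm keeps its last pose, push and grip.
It fails at once if the gripper pushes on the press or its pin while the pin is not yet down (contact force between the fingers and press above 2 N and value of joint pin below 0.013 m).
It fails at once if a cup, the teapot, the kettle or the canister is shifted by more than 30 mm or tipped (distance of any of cup0, cup1, cup2, teapot, kettle, canister from where it was at the start of the episode above 0.03 m or angle between any of cup0, cup1, cup2, teapot, kettle, canister's own z axis and vertical above 0.3 rad).
It also fails if it takes over 58 s, if anything falls off the work surface, if the arm or the gripper's body presses on something with over 40 N, if the wrist force passes 120 N, or if a joint passes its speed limit or range.

## Working session

There is one attempt and no reset: what is moved stays moved. The work goes in short steps, Python scripts to look and compute and a tool call to move; the robot and the scene stay as the last step left them, time stands still between calls to the robot, and variables do not carry over. Pictures are saved under pics/ and viewed, and the job is handed in when it is done.

Besides the shell and the picture viewer there is one more tool, called as name([rows], argument=value, ...), one row to a line, values as JSON. play_rows: Moves the arm, as the interface text tells. Its arguments: {"type":"object","properties":{"motion":{"type":"array","items":{"type":"object","properties":{"tx":{"type":"number"},"ty":{"type":"number"},"tz":{"type":"number"},"spin":{"type":"number"},"fingers":{"type":"number"}}}},"newtons":{"type":"number"}},"required":["motion"]}

```bash
ls; mkdir -p pics
python3 - <<'E'
from workcell import arm
import cv2
for n in("scene","top"):
    cv2.imwrite(f"pics/{n}0.png",arm.get_image(n)); c=arm.calibration(n); print(n,c)
print(arm.observe())
E
```

```text
pics
scene {'fx': 487.99611678244827, 'fy': 487.99611678244827, 'cx': 281.96013087181194, 'cy': 204.4346512747294, 'k1': -0.16959132885203784, 'world_from_camera': array([[-0.47575992,  0.5828412 , -0.65874777,  1.51834729],
       [ 0.87940698,  0.32984281, -0.34328862,  0.53945711],
       [ 0.01720046, -0.74263036, -0.66948062,  1.11596706],
       [ 0.        ,  0.        ,  0.        ,  1.        ]])}
top {'fx': 384.165374890963, 'fy': 384.165374890963, 'cx': 282.7345186161526, 'cy': 209.74314552011057, 'k1': 0.025350300410020784, 'world_from_camera': array([[ 0.00824853, -0.99601375,  0.08881763,  0.35696887],
       [-0.99996221, -0.00845993, -0.00200394, -0.00325699],
       [ 0.00274734, -0.08879774, -0.99604589,  1.53159882],
       [ 0.        ,  0.        ,  0.        ,  1.        ]])}
{'time': 0.1, 'joint_pos': array([-1.41011388e+00,  2.21121232e-01,  1.52754742e+00, -3.34892577e-06,
        1.39465838e+00, -1.26121162e-01]), 'joint_velocities': array([ 0.00117505, -0.00189714, -0.00131794, -0.00062877, -0.00158118,
       -0.00093229]), 'joint_efforts': array([ 5.61139223e-04, -4.98243141e+01, -3.90546155e+01, -1.66055215e-04,
        5.64839516e-03,  1.66172407e-05]), 'eef_pos': array([ 0.17669847, -0.59892653,  0.2302979 ]), 'tcp_rot': array([-1.69501705,  1.56906194,  1.73337981]), 'contact_force': array([ 0.84853917, -1.50967975, -0.35112163]), 'torque': array([-0.01516634, -0.00795095, -0.03142139]), 'finger_gap': 0.08559498076241166}
```

View pics/scene0.png

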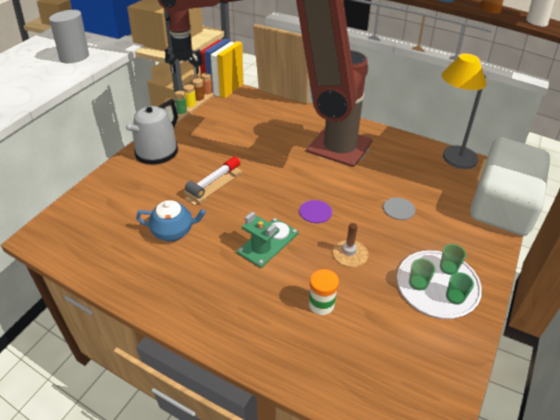

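View pics/top0.png

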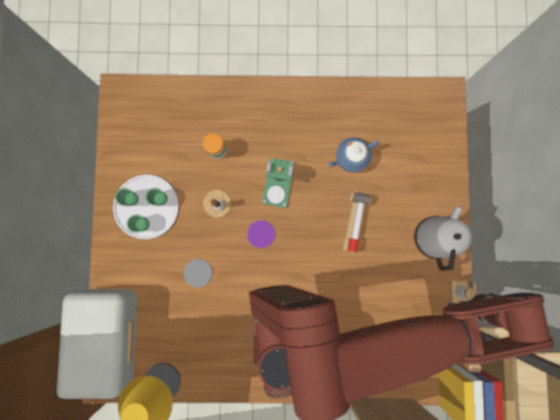

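Top view: the press is at (278,183), the pounder on its cork coaster at (217,203), and the lever at (357,222) with its barrel at (361,199) and red handle at (354,245). These could be mistaken for the coaster: grey disc (198,272), purple disc (261,234), and the white disc on the press foot (276,195). The cork disc at (217,203) is the match. I'll check it in close crops.

```bash
cat > h.py <<'E'
import numpy as np, cv2
from workcell import arm
from scipy.spatial.transform import Rotation as R
def cal(n):
    c=arm.calibration(n); return c
def ray(n,u,v):
    c=cal(n); K=np.array([[c['fx'],0,c['cx']],[0,c['fy'],c['cy']],[0,0,1.]])
    p=cv2.undistortPoints(np.array([[[u,v]]],float),K,np.array([c['k1'],0,0,0,0]))[0,0]
    T=c['world_from_camera']; d=T[:3,:3]@np.array([p[0],p[1],1]); return T[:3,3],d
def atz(n,u,v,z):
    o,d=ray(n,u,v); return (o+d*(z-o[2])/d[2])
def proj(n,P):
    c=cal(n);T=np.linalg.inv(c['world_from_camera']);K=np.array([[c['fx'],0,c['cx']],[0,c['fy'],c['cy']],[0,0,1.]])
    P=np.atleast_2d(np.array(P,float))
    return cv2.projectPoints(P,cv2.Rodrigues(T[:3,:3])[0],T[:3,3],K,np.array([c['k1'],0,0,0,0.]))[0][:,0]
def tri(a,b):
    (o1,d1),(o2,d2)=ray('top',*a),ray('scene',*b)
    A=np.stack([d1,-d2],1); s=np.linalg.lstsq(A,o2-o1,rcond=None)[0]
    p,q=o1+d1*s[0],o2+d2*s[1]; return (p+q)/2,np.linalg.norm(p-q)
def crop(src,out,u0,v0,w,h,k):
    im=cv2.imread(src)[v0:v0+h,u0:u0+w]; im=cv2.resize(im,None,fx=k,fy=k,interpolation=cv2.INTER_CUBIC)
    for x in range((u0+9)//10*10,u0+w,10): cv2.line(im,(int((x-u0+.5)*k),0),(int((x-u0+.5)*k),6),(255,255,255),1); cv2.putText(im,str(x),(int((x-u0+.5)*k)-10,18),0,.35,(255,255,255),1)
    for y in range((v0+9)//10*10,v0+h,10): cv2.line(im,(0,int((y-v0+.5)*k)),(6,int((y-v0+.5)*k)),(255,255,255),1); cv2.putText(im,str(y),(8,int((y-v0+.5)*k)+4),0,.35,(255,255,255),1)
    cv2.imwrite(out,im)
E
python3 - <<'E'
from h import *
crop('pics/top0.png','pics/c1.png',195,150,110,80,7)
crop('pics/top0.png','pics/c2.png',320,180,80,80,7)
crop('pics/scene0.png','pics/c3.png',230,200,150,75,5)
crop('pics/scene0.png','pics/c4.png',170,145,85,65,8)
E
```

```text
(no output)
```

View pics/c1.png

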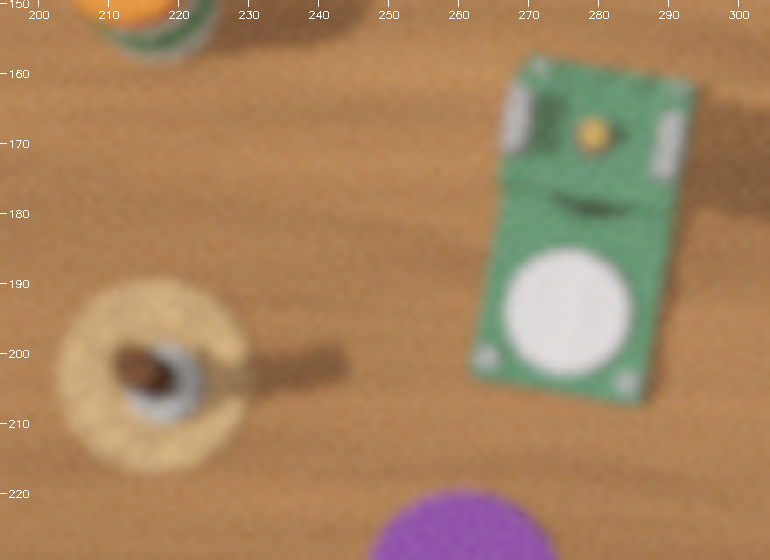

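View pics/c2.png

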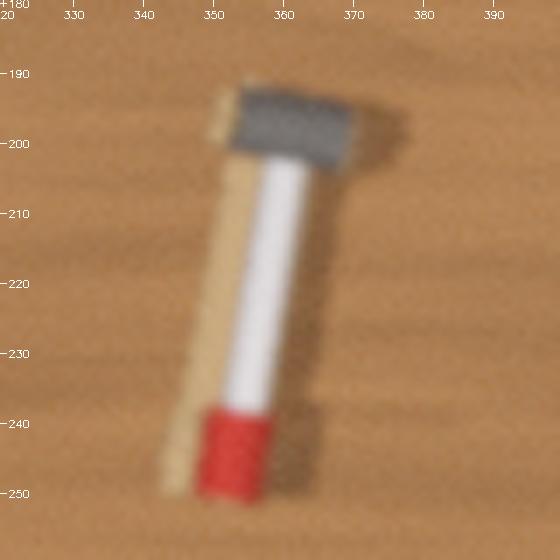

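View pics/c3.png

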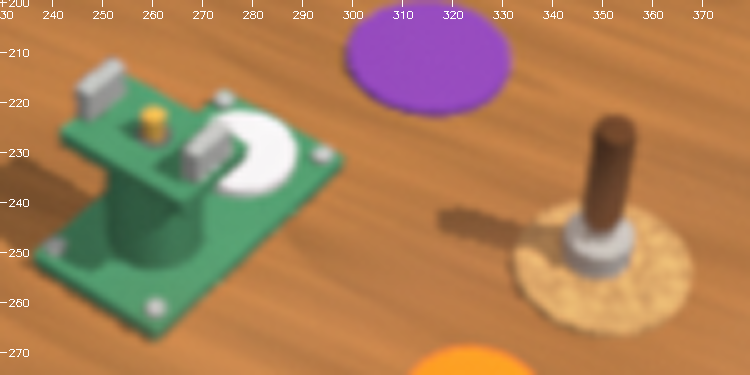

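View pics/c4.png

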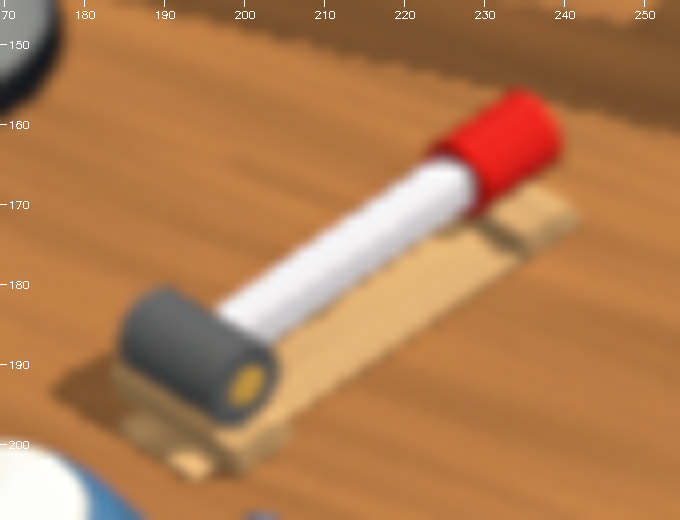

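Run:
```python
from h import *
from scipy.optimize import least_squares
np.set_printoptions(precision=4,suppress=True)
def rz(y): return np.array([[np.cos(y),-np.sin(y)],[np.sin(y),np.cos(y)]])
M=[('top',262,203.5,-.13,.05,.014),('top',286.5,207.5,-.13,-.05,.014),('top',270,158,.032,.048,.1),('top',294,162,.032,-.048,.1),
('top',279,168.5,0,0,.116),('scene',260.2,222,0,0,.116),('scene',299,231.5,-.13,.05,.014),('scene',260.5,267.5,.06,.05,.010),('scene',236,251.5,.06,-.05,.014)]
def f(p):
    r=[]
    for n,u,v,x,y,z in M:
        w=rz(p[2])@[x,y]+p[:2]; r+=list(proj(n,[w[0],w[1],z])[0]-[u,v])
    return np.array(r)
s=least_squares(f,[.5,0,0],loss='soft_l1');print('press',s.x);print(f(s.x).reshape(-1,2))
print('coaster',atz('top',216.3,203,.005),atz('scene',349,253.5,.005), 'size',atz('top',202.5,203,.005)-atz('top',230,203,.005))
print('handle top',tri((214,201.5),(352.5,226)), atz('top',213.5,201.5,.115),atz('scene',352.5,226,.115))
print('disc',atz('top',218.5,205,.025),)
a=np.array([atz('top',*q,.042) for q in [(354,192.5),(370,195),(368,204),(352,201)]]);print('barrel',a.mean(0), a[1]-a[0])
hd=np.array([atz('top',*q,.04) for q in [(347.5,249.5),(357.5,251),(350,238),(359,239.5)]]);print('h',hd.mean(0))
d=a.mean(0)-hd.mean(0);print('len',np.hypot(*d[:2]),'yaw',np.arctan2(d[1],d[0]))
u=d[:2]/np.hypot(*d[:2]);print('balance',a.mean(0)[:2]-.053*u)
print('bar',[atz('top',360.5,204,.048),atz('top',355.5,237,.048)])
bb=tri((361,198.3),(199,188));print(bb); print(tri((353.5,244.5),(232,163.5)))
```

```text
press [ 0.6387  0.009  -0.157 ]
[[-0.6095 -0.4224]
 [-0.2693 -0.2917]
 [-2.039   0.7544]
 [-1.0067  0.8854]
 [ 0.0455 -0.2749]
 [-0.4745  1.1607]
 [-0.8305 -0.904 ]
 [-0.0324 -0.422 ]
 [-0.9166 -0.7968]]
coaster [0.5179 0.259  0.005 ] [0.5221 0.2572 0.005 ] size [-0.001   0.1095  0.    ]
handle top (array([0.5118, 0.2502, 0.1118]), np.float64(0.0018815656098663954)) [0.5118 0.2506 0.115 ] [0.5145 0.252  0.115 ]
disc [0.5079 0.2468 0.025 ]
barrel [ 0.5379 -0.3112  0.042 ] [-0.0093 -0.0623  0.    ]
h [ 0.3575 -0.2809  0.04  ]
len 0.18297375159245555 yaw -0.16661991976917778
balance [ 0.4856 -0.3024]
bar [array([ 0.5142, -0.3078,  0.048 ]), array([ 0.3863, -0.2873,  0.048 ])]
(array([ 0.5328, -0.3033,  0.0456]), np.float64(0.01581028820087556))
(array([ 0.3561, -0.2779,  0.0414]), np.float64(0.00600207071091928))
```

```bash
cat >> h.py <<'E'
def plan(x,y,z,jaw=None):
    s=arm.observe(); Rm=R.from_euler('xyz',s['tcp_rot']).as_matrix(); d=Rm.T@(np.array([x,y,z])-s['eef_pos'])*1000
    j=np.arctan2(Rm[1,1],Rm[0,1]); 
    print('t',round(s['time'],2),'tcp',s['eef_pos'].round(4),'jaw',round(j,4),'xaxis',Rm[:,0].round(4),'gap',round(s['finger_gap'],4),'F',s['contact_force'].round(2),'q',s['joint_pos'].round(3))
    print('txyz',d.round(1))
    if jaw is not None:
        # spin s about tool x (down): jaw dir rotates by -s about z
        e=(jaw-j+np.pi/2)%np.pi-np.pi/2; print('spin',round(-e,4))
    return d
E
python3 - <<'E'
from h import *
print(R.from_euler('xyz',arm.observe()['tcp_rot']).as_matrix().round(3))
print('kettle',atz('top',443,237,.1),'cups',[atz('top',*q,.07) for q in [(157,197),(138,223)]],atz('top',213,143,.11),'pot',atz('top',355,153,.13))
plan(.511,.249,.33,-.16+np.pi/2)
print('barrel',tri((361,198.3),(195,189)))
E
```

```text
[[-0.     0.283 -0.959]
 [ 0.002 -0.959 -0.283]
 [-1.    -0.002 -0.   ]]
kettle [ 0.38827234 -0.60081268  0.1       ] cups [array([0.53205713, 0.4741359 , 0.07      ]), array([0.43219321, 0.5419786 , 0.07      ])] [0.7338195 0.2585486 0.11     ] pot [ 0.69547392 -0.27230789  0.13      ]
t 0.1 tcp [ 0.1767 -0.5989  0.2303] jaw -1.284 xaxis [-3.0e-04  1.7e-03 -1.0e+00] gap 0.0856 F [ 0.85 -1.51 -0.35] q [-1.41   0.221  1.528 -0.     1.395 -0.126]
txyz [ -98.3 -718.9 -560.5]
spin 0.4468
barrel (array([ 0.53673485, -0.31034893,  0.03954602]), np.float64(0.0030507887822094765))
```

play_rows([
  {"tx": -60,"ty": -20,"tz": -20,"spin": 0.06,"fingers": 85},
  {"tx": -98,"ty": -719,"tz": -560,"spin": 0.447},
  {"tx": -98,"ty": -719,"tz": -560,"spin": 0.447},
  {"tx": -98,"ty": -719,"tz": -560,"spin": 0.447},
  {"tx": -98,"ty": -719,"tz": -560,"spin": 0.447},
  {"tx": -98,"ty": -719,"tz": -560,"spin": 0.447},
  {"tx": -98,"ty": -719,"tz": -560,"spin": 0.447},
  {"tx": -98,"ty": -719,"tz": -560,"spin": 0.447},
  {"tx": -98,"ty": -719,"tz": -560,"spin": 0.447},
  {"tx": -98,"ty": -719,"tz": -560,"spin": 0.447},
])

```text
invalid input
```

Run:
```python
from h import *
plan(.511,.249,.26,-.16+np.pi/2)
```

```text
t 0.1 tcp [ 0.1767 -0.5989  0.2303] jaw -1.284 xaxis [-3.0e-04  1.7e-03 -1.0e+00] gap 0.0856 F [ 0.85 -1.51 -0.35] q [-1.41   0.221  1.528 -0.     1.395 -0.126]
txyz [ -28.3 -718.8 -560.5]
spin 0.4468
```

play_rows([
  {"tx": -40,"ty": 0,"tz": 0,"spin": 0,"fingers": 85},
  {"tx": -80,"ty": 0,"tz": 0,"spin": 0,"fingers": 85},
], newtons=30)

```text
time: 0.27
eef_pos: [0.1764, -0.5972, 0.3077]
tcp_rot: [-1.696, 1.562, 1.733]
contact_force: [0.7, -0.6, 0.3]
finger_gap: 0.0846
```

play_rows([
  {"tx": -20,"ty": -719,"tz": -560,"spin": 0.447,"fingers": 85},
  {"tx": -20,"ty": -719,"tz": -560,"spin": 0.447,"fingers": 85},
  {"tx": -20,"ty": -719,"tz": -560,"spin": 0.447,"fingers": 85},
  {"tx": -20,"ty": -719,"tz": -560,"spin": 0.447,"fingers": 85},
  {"tx": -20,"ty": -719,"tz": -560,"spin": 0.447,"fingers": 85},
  {"tx": -20,"ty": -719,"tz": -560,"spin": 0.447,"fingers": 85},
  {"tx": -20,"ty": -719,"tz": -560,"spin": 0.447,"fingers": 85},
  {"tx": -20,"ty": -719,"tz": -560,"spin": 0.447,"fingers": 85},
  {"tx": -20,"ty": -719,"tz": -560,"spin": 0.447,"fingers": 85},
  {"tx": -20,"ty": -719,"tz": -560,"spin": 0.447,"fingers": 85},
])

```text
time: 1.1
eef_pos: [0.3293, -0.2098, 0.3202]
tcp_rot: [-2.553, 1.571, 0.428]
contact_force: [2.0, 0.6, -1.2]
finger_gap: 0.0851
```

Run:
```python
from h import *
plan(.511,.249,.26,-.16+np.pi/2)
```

```text
t 1.1 tcp [ 0.3293 -0.2098  0.3202] jaw -1.7317 xaxis [ 1.e-04  0.e+00 -1.e+00] gap 0.0851 F [ 1.96  0.58 -1.19] q [-0.77  -0.417  1.953  0.     1.606  0.962]
txyz [  60.2 -482.  -105.8]
spin -0.0009
```

play_rows([
  {"tx": 60,"ty": -482,"tz": -106,"spin": 0,"fingers": 85},
  {"tx": 60,"ty": -482,"tz": -106,"spin": 0,"fingers": 85},
  {"tx": 60,"ty": -482,"tz": -106,"spin": 0,"fingers": 85},
  {"tx": 60,"ty": -482,"tz": -106,"spin": 0,"fingers": 85},
  {"tx": 60,"ty": -482,"tz": -106,"spin": 0,"fingers": 85},
  {"tx": 60,"ty": -482,"tz": -106,"spin": 0,"fingers": 85},
  {"tx": 60,"ty": -482,"tz": -106,"spin": 0,"fingers": 85},
  {"tx": 60,"ty": -482,"tz": -106,"spin": 0,"fingers": 85},
  {"tx": 60,"ty": -482,"tz": -106,"spin": 0,"fingers": 85},
  {"tx": 60,"ty": -482,"tz": -106,"spin": 0,"fingers": 85},
])

```text
time: 1.93
eef_pos: [0.4815, 0.1751, 0.2696]
tcp_rot: [0.837, 1.571, -2.464]
contact_force: [0.7, -0.4, 1.2]
finger_gap: 0.0852
```

play_rows([
  {"tx": 0,"ty": -80,"tz": -20,"spin": 0,"fingers": 85},
  {"tx": 0,"ty": -80,"tz": -20,"spin": 0,"fingers": 85},
  {"tx": 0,"ty": -80,"tz": -20,"spin": 0,"fingers": 85},
])

```text
time: 2.18
eef_pos: [0.5146, 0.2542, 0.2677]
tcp_rot: [-0.418, 1.568, 2.568]
contact_force: [-0.2, -0.5, -1.0]
finger_gap: 0.0852
```

Run:
```python
from h import *
plan(.511,.249,.095,-.16+np.pi/2)
```

```text
t 2.18 tcp [0.5146 0.2542 0.2677] jaw -1.7266 xaxis [-0.0027  0.0017 -1.    ] gap 0.0852 F [-0.18 -0.54 -0.99] q [0.32  0.078 1.617 0.003 1.449 2.046]
txyz [172.7   5.9   2.2]
spin 0.0042
```

play_rows([
  {"tx": 40,"ty": 6,"tz": 2,"spin": 0,"fingers": 85},
  {"tx": 80,"ty": 6,"tz": 2,"spin": 0,"fingers": 85},
  {"tx": 120,"ty": 6,"tz": 2,"spin": 0,"fingers": 85},
  {"tx": 145,"ty": 6,"tz": 2,"spin": 0,"fingers": 85},
  {"tx": 145,"ty": 6,"tz": 2,"spin": 0,"fingers": 85},
])

```text
time: 2.6
eef_pos: [0.5058, 0.2411, 0.1178]
tcp_rot: [0.47, 1.558, -2.832]
contact_force: [-0.9, -0.2, -1.5]
finger_gap: 0.0852
```

Run:
```python
from h import *
plan(.511,.249,.066,-.16+np.pi/2)
for n in("scene","top"): cv2.imwrite(f"pics/{n}1.png",arm.get_image(n))
crop('pics/scene1.png','pics/d1.png',300,180,110,90,5)
crop('pics/top1.png','pics/d2.png',180,150,100,90,5)
a=cv2.imread('pics/d1.png');b=cv2.imread('pics/d2.png');b=cv2.resize(b,(500,450));cv2.imwrite('pics/d.png',cv2.resize(np.hstack([a,b]),(798,342)))
```

```text
t 2.6 tcp [0.5058 0.2411 0.1178] jaw -1.7311 xaxis [-0.0124 -0.004  -0.9999] gap 0.0852 F [-0.94 -0.18 -1.55] q [ 0.304  0.187  1.789 -0.     1.179  2.035]
txyz [51.7 -8.9 -4.5]
spin -0.0003
```

View pics/d.png

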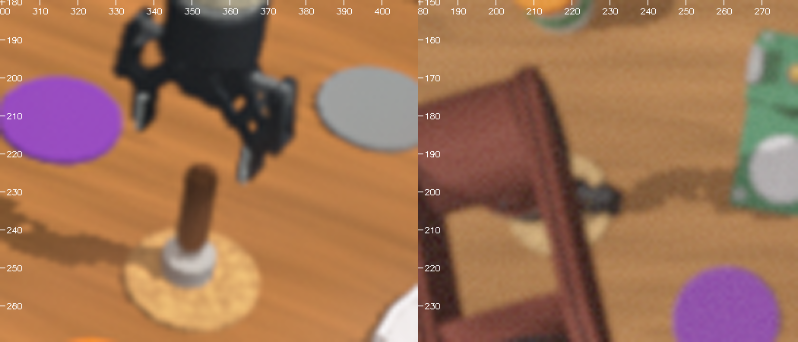

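Run:
```python
from h import *
plan(.511,.249,.066,-.16+np.pi/2)
```

```text
t 2.7 tcp [0.5104 0.2426 0.1247] jaw -1.7311 xaxis [-2.3e-03 -8.0e-04 -1.0e+00] gap 0.085 F [0.79 0.41 1.67] q [ 0.304  0.181  1.781 -0.     1.182  2.035]
txyz [58.6 -6.5  0.3]
spin -0.0003
```

The view shows the open jaws straddling the pounder handle, whose top is at scene (352,225). After settling, the gripper is about 6 mm off in y. I'll correct that, descend and grip.

play_rows([
  {"tx": 0,"ty": -6,"tz": 0,"spin": 0,"fingers": 85},
  {"tx": 25,"ty": -6,"tz": 0,"spin": 0,"fingers": 85},
  {"tx": 45,"ty": -6,"tz": 0,"spin": 0,"fingers": 85},
  {"tx": 58,"ty": -6,"tz": 0,"spin": 0,"fingers": 85},
  {"tx": 58,"ty": -6,"tz": 0,"spin": 0,"fingers": 85},
  {"tx": 58,"ty": -6,"tz": 0,"spin": 0,"fingers": 85},
])

```text
time: 3.2
eef_pos: [0.5127, 0.2492, 0.0683]
tcp_rot: [-2.666, 1.57, 0.316]
contact_force: [0.1, -0.5, 0.8]
finger_gap: 0.085
```

play_rows([
  {"tx": 0,"ty": 0,"tz": 0,"spin": 0,"fingers": 50},
  {"tx": 0,"ty": 0,"tz": 0,"spin": 0,"fingers": 10},
  {"tx": 0,"ty": 0,"tz": 0,"spin": 0,"fingers": 10},
  {"tx": 0,"ty": 0,"tz": 0,"spin": 0,"fingers": 10},
  {"tx": 0,"ty": 0,"tz": 0,"spin": 0,"fingers": 10},
  {"tx": 0,"ty": 0,"tz": 0,"spin": 0,"fingers": 10},
  {"tx": 0,"ty": 0,"tz": 0,"spin": 0,"fingers": 10},
  {"tx": 0,"ty": 0,"tz": 0,"spin": 0,"fingers": 10},
], newtons=60)

```text
time: 3.87
eef_pos: [0.5126, 0.2492, 0.0679]
tcp_rot: [-2.533, 1.569, 0.449]
contact_force: [-0.2, -0.1, 5.4]
finger_gap: 0.0248
```

Run:
```python
from h import *
plan(.511,.249,.066,-.16+np.pi/2)
for n in("scene",): cv2.imwrite(f"pics/{n}2.png",arm.get_image(n))
crop('pics/scene2.png','pics/e1.png',300,180,110,90,6)
```

```text
t 3.87 tcp [0.5126 0.2492 0.0679] jaw -1.731 xaxis [ 1.2e-03  6.0e-04 -1.0e+00] gap 0.0248 F [-0.24 -0.07  5.37] q [0.314 0.264 1.803 0.    1.074 2.045]
txyz [1.9 0.4 1.5]
spin -0.0002
```

View pics/e1.png

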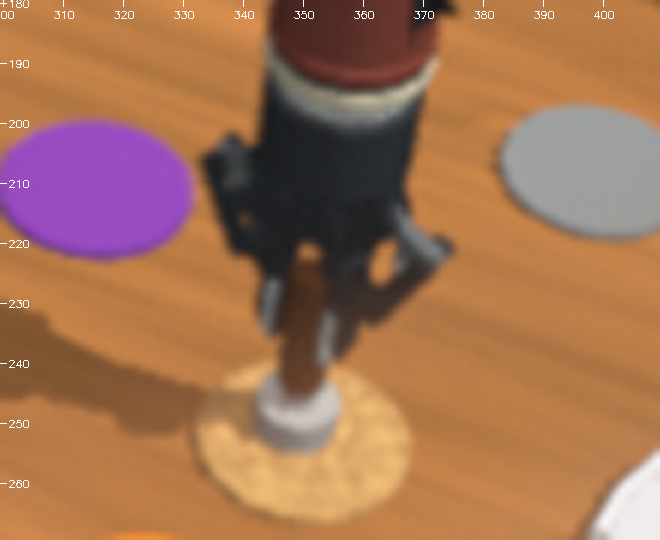

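Gripped: the gap is 24.8 mm, the handle is upright between the pads at scene (350,235), and the cork coaster is below it. Lifting now.

play_rows([
  {"tx": -20,"ty": 0,"tz": 0,"spin": 0,"fingers": 10},
  {"tx": -60,"ty": 0,"tz": 0,"spin": 0,"fingers": 10},
  {"tx": -100,"ty": 0,"tz": 0,"spin": 0,"fingers": 10},
  {"tx": -140,"ty": 0,"tz": 0,"spin": 0,"fingers": 10},
  {"tx": -165,"ty": 0,"tz": 0,"spin": 0,"fingers": 10},
  {"tx": -165,"ty": 0,"tz": 0,"spin": 0,"fingers": 10},
])

```text
time: 4.42
eef_pos: [0.515, 0.2497, 0.2386]
tcp_rot: [-2.697, 1.561, 0.284]
contact_force: [1.1, 0.5, -3.0]
finger_gap: 0.0247
```

Run:
```python
from h import *
plan(.639,.009,.233,-.16+np.pi/2)
```

```text
t 4.42 tcp [0.515  0.2497 0.2386] jaw -1.731 xaxis [ 0.0096  0.0028 -1.    ] gap 0.0247 F [ 1.12  0.53 -3.  ] q [ 0.314  0.082  1.667 -0.     1.382  2.045]
txyz [   6.1  217.9 -160.8]
spin -0.0002
```

play_rows([
  {"tx": 0,"ty": 30,"tz": -22,"spin": 0,"fingers": 10},
  {"tx": 0,"ty": 60,"tz": -44,"spin": 0,"fingers": 10},
  {"tx": 0,"ty": 90,"tz": -66,"spin": 0,"fingers": 10},
  {"tx": 0,"ty": 120,"tz": -88,"spin": 0,"fingers": 10},
  {"tx": 0,"ty": 150,"tz": -110,"spin": 0,"fingers": 10},
  {"tx": 0,"ty": 180,"tz": -132,"spin": 0,"fingers": 10},
  {"tx": 0,"ty": 205,"tz": -150,"spin": 0,"fingers": 10},
  {"tx": 0,"ty": 218,"tz": -161,"spin": 0,"fingers": 10},
  {"tx": 0,"ty": 218,"tz": -161,"spin": 0,"fingers": 10},
  {"tx": 0,"ty": 218,"tz": -161,"spin": 0,"fingers": 10},
])

```text
time: 5.25
eef_pos: [0.6351, 0.0075, 0.2293]
tcp_rot: [-0.059, 1.566, 2.92]
contact_force: [-0.1, 0.4, -3.3]
finger_gap: 0.0248
```

Run:
```python
from h import *
plan(.639,.009,.185,-.16+np.pi/2)
for n in("scene",'top'): cv2.imwrite(f"pics/{n}3.png",arm.get_image(n))
crop('pics/scene3.png','pics/f1.png',220,150,100,120,5)
```

```text
t 5.25 tcp [0.6351 0.0075 0.2293] jaw -1.7329 xaxis [-0.0045  0.001  -1.    ] gap 0.0248 F [-0.11  0.43 -3.3 ] q [-1.130e-01  2.490e-01  1.496e+00  1.000e-03  1.401e+00  1.620e+00]
txyz [44.3 -2.1 -3.8]
spin -0.0021
```

View pics/f1.png

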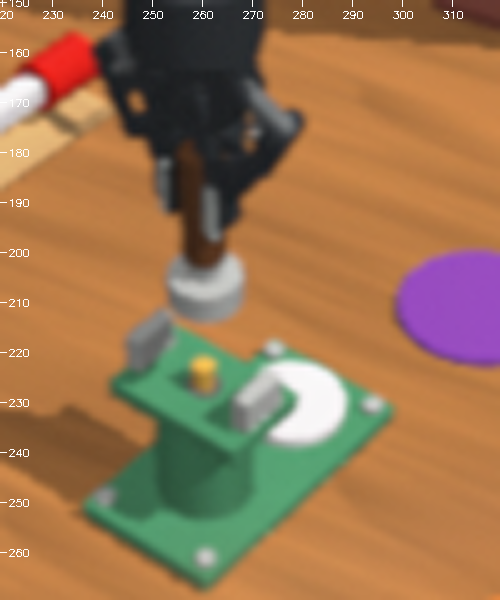

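View pics/top3.png

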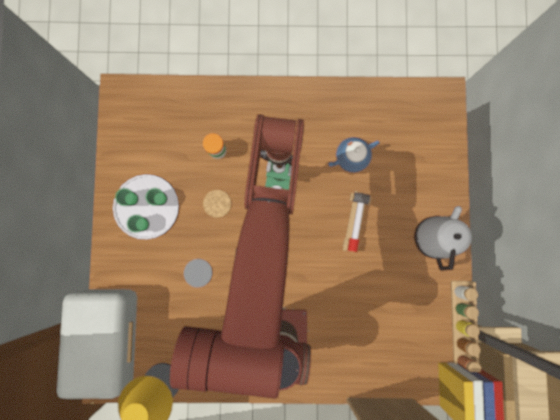

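Run:
```python
from h import *
d=plan(.639,.009,.185)
p=arm.observe()['eef_pos']
print(proj('scene',[[p[0],p[1],p[2]-.063],[p[0],p[1],p[2]-.043],[.6387,.009,.117],[.6387,.009,.1]]))
print('pin',tri((279,168.5),(260.2,222.3)), tri((279,168.5),(260.4,221.3)))
print('coaster',atz('top',217,203.5,.005))
```

```text
t 5.35 tcp [0.6351 0.0091 0.2304] jaw -1.7304 xaxis [-0.0031  0.001  -1.    ] gap 0.025 F [-0.88  0.25 -3.5 ] q [-1.100e-01  2.470e-01  1.496e+00  1.000e-03  1.401e+00  1.620e+00]
txyz [45.4 -0.5 -4.1]
[[260.17620136 209.55927365]
 [260.08645957 204.37970128]
 [259.73941837 222.91550863]
 [259.81853935 227.03758686]]
pin (array([0.6370965 , 0.00933554, 0.11835577]), np.float64(0.0005418404881631418)) (array([0.63633073, 0.00944205, 0.12186021]), np.float64(0.0008495034465223067))
coaster [0.51587925 0.25618282 0.005     ]
```

The picture agrees with the model: the disc underside at (260,209) is directly over the pin top at (260,222). Pressing down in steps.

play_rows([
  {"tx": 15,"ty": 0,"tz": -2,"spin": 0,"fingers": 10},
  {"tx": 30,"ty": 0,"tz": -2,"spin": 0,"fingers": 10},
  {"tx": 42,"ty": 0,"tz": -2,"spin": 0,"fingers": 10},
  {"tx": 48,"ty": 0,"tz": -2,"spin": 0,"fingers": 10},
  {"tx": 52,"ty": 0,"tz": -2,"spin": 0,"fingers": 10},
  {"tx": 56,"ty": 0,"tz": -2,"spin": 0,"fingers": 10},
  {"tx": 60,"ty": 0,"tz": -2,"spin": 0,"fingers": 10},
  {"tx": 64,"ty": 0,"tz": -2,"spin": 0,"fingers": 10},
  {"tx": 64,"ty": 0,"tz": -2,"spin": 0,"fingers": 10},
])

```text
time: 6.1
eef_pos: [0.6386, 0.0082, 0.1696]
tcp_rot: [-2.726, 1.569, 0.256]
contact_force: [-1.7, -0.3, 0.1]
finger_gap: 0.0241
```

Run:
```python
from h import *
plan(.639,.009,.165)
```

```text
t 6.1 tcp [0.6386 0.0082 0.1696] jaw -1.7306 xaxis [ 1.6e-03  4.0e-04 -1.0e+00] gap 0.0241 F [-1.68 -0.35  0.12] q [-1.110e-01  2.990e-01  1.551e+00  1.000e-03  1.291e+00  1.620e+00]
txyz [ 4.6 -0.8 -0.3]
```

play_rows([
  {"tx": 2,"ty": 0,"tz": 0,"spin": 0,"fingers": 10},
  {"tx": 4,"ty": 0,"tz": 0,"spin": 0,"fingers": 10},
  {"tx": 4,"ty": 0,"tz": 0,"spin": 0,"fingers": 10},
])

```text
time: 6.35
eef_pos: [0.6389, 0.0081, 0.1661]
tcp_rot: [-2.839, 1.568, 0.143]
contact_force: [-3.1, 2.4, 4.4]
finger_gap: 0.0245
```

play_rows([
  {"tx": 2,"ty": 0,"tz": 0,"spin": 0,"fingers": 10},
  {"tx": 4,"ty": 0,"tz": 0,"spin": 0,"fingers": 10},
  {"tx": 4,"ty": 0,"tz": 0,"spin": 0,"fingers": 10},
])

```text
time: 6.6
eef_pos: [0.64, 0.0083, 0.1644]
tcp_rot: [-2.864, 1.566, 0.117]
contact_force: [-5.1, 3.2, 12.1]
finger_gap: 0.0249
```

play_rows([
  {"tx": 2,"ty": 0,"tz": 0,"spin": 0,"fingers": 10},
  {"tx": 4,"ty": 0,"tz": 0,"spin": 0,"fingers": 10},
  {"tx": 4,"ty": 0,"tz": 0,"spin": 0,"fingers": 10},
])

```text
time: 6.85
eef_pos: [0.6424, 0.0078, 0.1639]
tcp_rot: [-3.03, 1.559, -0.048]
contact_force: [-5.0, 2.5, 23.2]
finger_gap: 0.0245
```

Run:
```python
from h import *
plan(.639,.009,.165)
for n in("scene",): cv2.imwrite(f"pics/{n}4.png",arm.get_image(n))
crop('pics/scene4.png','pics/g1.png',220,170,90,90,6)
```

```text
t 6.85 tcp [0.6424 0.0078 0.1639] jaw -1.7306 xaxis [ 1.150e-02 -6.000e-04 -9.999e-01] gap 0.0245 F [-4.95  2.49 23.23] q [-1.110e-01  3.050e-01  1.554e+00  1.000e-03  1.271e+00  1.620e+00]
txyz [-1.2 -0.6  3.5]
```

View pics/g1.png

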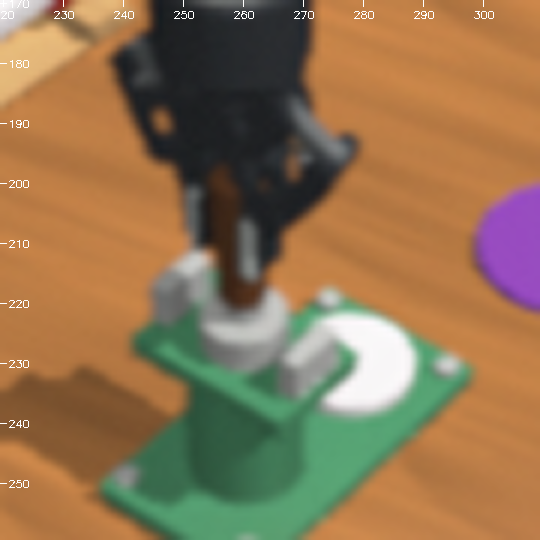

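It's on the solid stop: 23 N with almost no further travel, TCP z 0.164 against an expected 0.165, and the disc sits between the lugs at (260,224). Retracting.

play_rows([
  {"tx": -15,"ty": 0,"tz": 0,"spin": 0,"fingers": 10},
  {"tx": -40,"ty": 0,"tz": 0,"spin": 0,"fingers": 10},
  {"tx": -70,"ty": 0,"tz": 0,"spin": 0,"fingers": 10},
  {"tx": -78,"ty": 0,"tz": 0,"spin": 0,"fingers": 10},
  {"tx": -78,"ty": 0,"tz": 0,"spin": 0,"fingers": 10},
])

```text
time: 7.32
eef_pos: [0.6406, 0.0074, 0.2381]
tcp_rot: [-3.112, 1.563, -0.13]
contact_force: [-0.2, 0.1, -3.0]
finger_gap: 0.0248
```

Run:
```python
from h import *
for n in("scene",): cv2.imwrite(f"pics/{n}5.png",arm.get_image(n))
crop('pics/scene5.png','pics/g2.png',220,170,90,90,6)
plan(.517,.256,.233)
```

```text
t 7.37 tcp [0.6392 0.0075 0.2353] jaw -1.731 xaxis [ 3.5e-03 -5.0e-04 -1.0e+00] gap 0.0248 F [-0.29  0.23 -3.55] q [-0.111  0.249  1.486 -0.     1.404  1.62 ]
txyz [   1.7 -225.8  160.3]
```

View pics/g2.png

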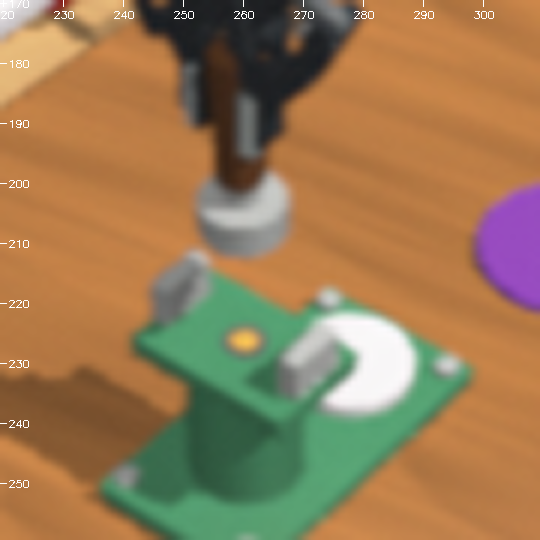

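The pin is flush at (260,226). Carrying the pounder back to the coaster.

play_rows([
  {"tx": 0,"ty": -30,"tz": 22,"spin": 0,"fingers": 10},
  {"tx": 0,"ty": -60,"tz": 44,"spin": 0,"fingers": 10},
  {"tx": 0,"ty": -90,"tz": 66,"spin": 0,"fingers": 10},
  {"tx": 0,"ty": -120,"tz": 88,"spin": 0,"fingers": 10},
  {"tx": 0,"ty": -150,"tz": 108,"spin": 0,"fingers": 10},
  {"tx": 0,"ty": -180,"tz": 128,"spin": 0,"fingers": 10},
  {"tx": 0,"ty": -210,"tz": 149,"spin": 0,"fingers": 10},
  {"tx": 0,"ty": -226,"tz": 160,"spin": 0,"fingers": 10},
  {"tx": 0,"ty": -226,"tz": 160,"spin": 0,"fingers": 10},
  {"tx": 0,"ty": -226,"tz": 160,"spin": 0,"fingers": 10},
])

```text
time: 8.2
eef_pos: [0.5146, 0.257, 0.2315]
tcp_rot: [0.588, 1.567, -2.711]
contact_force: [0.3, 0.2, -3.4]
finger_gap: 0.0246
```

Run:
```python
from h import *
print('seat',atz('scene',260.2,226.2,.102))
for n in("scene",): cv2.imwrite(f"pics/{n}6.png",arm.get_image(n))
plan(.517,.256,.068)
```

```text
seat [0.63683897 0.00924941 0.102     ]
t 8.25 tcp [0.5153 0.2561 0.2318] jaw -1.7298 xaxis [-0.0028 -0.0016 -1.    ] gap 0.0248 F [-0.22 -0.51 -3.76] q [ 3.250e-01  1.050e-01  1.656e+00 -1.000e-03  1.384e+00  2.055e+00]
txyz [163.8  -0.5  -2.1]
```

play_rows([
  {"tx": 30,"ty": 0,"tz": -2,"spin": 0,"fingers": 10},
  {"tx": 60,"ty": 0,"tz": -2,"spin": 0,"fingers": 10},
  {"tx": 90,"ty": 0,"tz": -2,"spin": 0,"fingers": 10},
  {"tx": 120,"ty": 0,"tz": -2,"spin": 0,"fingers": 10},
  {"tx": 140,"ty": 0,"tz": -2,"spin": 0,"fingers": 10},
  {"tx": 152,"ty": 0,"tz": -2,"spin": 0,"fingers": 10},
  {"tx": 152,"ty": 0,"tz": -2,"spin": 0,"fingers": 10},
  {"tx": 152,"ty": 0,"tz": -2,"spin": 0,"fingers": 10},
])

```text
time: 8.92
eef_pos: [0.5183, 0.2551, 0.0817]
tcp_rot: [0.591, 1.569, -2.712]
contact_force: [2.2, -0.1, -2.7]
finger_gap: 0.0247
```

Run:
```python
from h import *
plan(.517,.256,.068)
for n in("scene",): cv2.imwrite(f"pics/{n}7.png",arm.get_image(n))
crop('pics/scene7.png','pics/i1.png',300,180,110,90,6)
```

```text
t 8.92 tcp [0.5183 0.2551 0.0817] jaw -1.7322 xaxis [-1.3e-03 -6.0e-04 -1.0e+00] gap 0.0247 F [ 2.22 -0.13 -2.75] q [ 0.321  0.263  1.774 -0.     1.106  2.053]
txyz [13.7 -0.7  1.4]
```

View pics/i1.png

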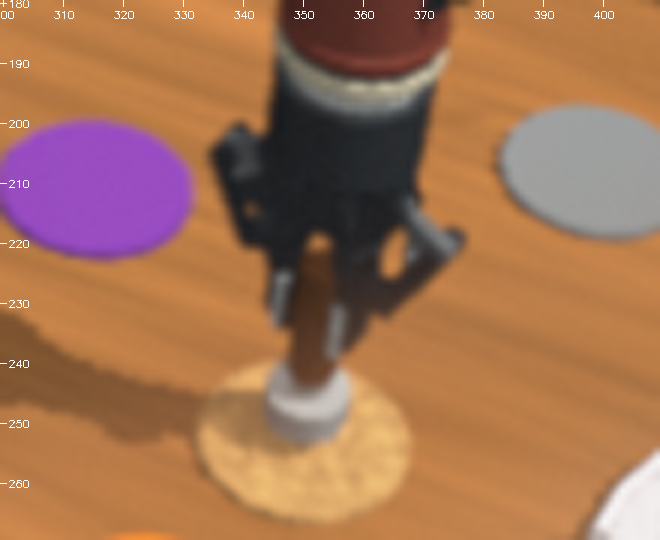

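The pounder is upright about 14 mm above the cork, with its disc at (351,249). Lowering in small steps.

play_rows([
  {"tx": 4,"ty": 0,"tz": 0,"spin": 0,"fingers": 10},
  {"tx": 8,"ty": 0,"tz": 0,"spin": 0,"fingers": 10},
  {"tx": 11,"ty": 0,"tz": 0,"spin": 0,"fingers": 10},
  {"tx": 14,"ty": 0,"tz": 0,"spin": 0,"fingers": 10},
  {"tx": 14,"ty": 0,"tz": 0,"spin": 0,"fingers": 10},
  {"tx": 14,"ty": 0,"tz": 0,"spin": 0,"fingers": 10},
])

```text
time: 9.47
eef_pos: [0.5182, 0.2561, 0.0682]
tcp_rot: [1.267, 1.571, -2.035]
contact_force: [0.4, 0.3, -4.1]
finger_gap: 0.0244
```

play_rows([
  {"tx": 1,"ty": 0,"tz": 0,"spin": 0,"fingers": 10},
  {"tx": 2,"ty": 0,"tz": 0,"spin": 0,"fingers": 10},
  {"tx": 2,"ty": 0,"tz": 0,"spin": 0,"fingers": 10},
])

```text
time: 9.72
eef_pos: [0.5186, 0.2562, 0.0678]
tcp_rot: [-2.87, 1.57, 0.112]
contact_force: [-4.6, -1.0, 7.5]
finger_gap: 0.0247
```

play_rows([
  {"tx": 1,"ty": 0,"tz": 0,"spin": 0,"fingers": 10},
  {"tx": 2,"ty": 0,"tz": 0,"spin": 0,"fingers": 10},
  {"tx": 2,"ty": 0,"tz": 0,"spin": 0,"fingers": 10},
])

```text
time: 9.97
eef_pos: [0.519, 0.2563, 0.0678]
tcp_rot: [-2.937, 1.57, 0.045]
contact_force: [-8.9, -3.8, 20.3]
finger_gap: 0.0251
```

play_rows([
  {"tx": -3,"ty": 0,"tz": 0,"spin": 0,"fingers": 10},
  {"tx": -3,"ty": 0,"tz": 0,"spin": 0,"fingers": 10},
  {"tx": -3,"ty": 0,"tz": 0,"spin": 0,"fingers": 40},
  {"tx": -3,"ty": 0,"tz": 0,"spin": 0,"fingers": 85},
  {"tx": -3,"ty": 0,"tz": 0,"spin": 0,"fingers": 85},
  {"tx": -3,"ty": 0,"tz": 0,"spin": 0,"fingers": 85},
  {"tx": -3,"ty": 0,"tz": 0,"spin": 0,"fingers": 85},
  {"tx": -3,"ty": 0,"tz": 0,"spin": 0,"fingers": 85},
  {"tx": -3,"ty": 0,"tz": 0,"spin": 0,"fingers": 85},
])

```text
time: 10.72
eef_pos: [0.5182, 0.256, 0.0671]
tcp_rot: [0.341, 1.571, -2.96]
contact_force: [-0.0, -0.8, -0.1]
finger_gap: 0.085
```

play_rows([
  {"tx": -10,"ty": 0,"tz": 0,"spin": 0,"fingers": 85},
  {"tx": -30,"ty": 0,"tz": 0,"spin": 0,"fingers": 85},
  {"tx": -70,"ty": 0,"tz": 0,"spin": 0,"fingers": 85},
  {"tx": -110,"ty": 0,"tz": 0,"spin": 0,"fingers": 85},
  {"tx": -150,"ty": 0,"tz": 0,"spin": 0,"fingers": 85},
  {"tx": -180,"ty": 0,"tz": 0,"spin": 0,"fingers": 85},
  {"tx": -180,"ty": 0,"tz": 0,"spin": 0,"fingers": 85},
])

```text
time: 11.3
eef_pos: [0.522, 0.2573, 0.2571]
tcp_rot: [-2.656, 1.556, 0.326]
contact_force: [1.0, -0.2, 1.2]
finger_gap: 0.0855
```

Run:
```python
from h import *
plan(.485,-.303,.22,-.165+np.pi/2)
for n in("scene",'top'): cv2.imwrite(f"pics/{n}8.png",arm.get_image(n))
crop('pics/scene8.png','pics/j1.png',300,180,110,90,6)
```

```text
t 11.3 tcp [0.522  0.2573 0.2571] jaw -1.7309 xaxis [ 0.0137  0.0046 -0.9999] gap 0.0855 F [ 1.01 -0.19  1.19] q [0.323 0.091 1.623 0.    1.413 2.053]
txyz [ 34.  559.3 -52.3]
spin 0.0049
```

View pics/j1.png

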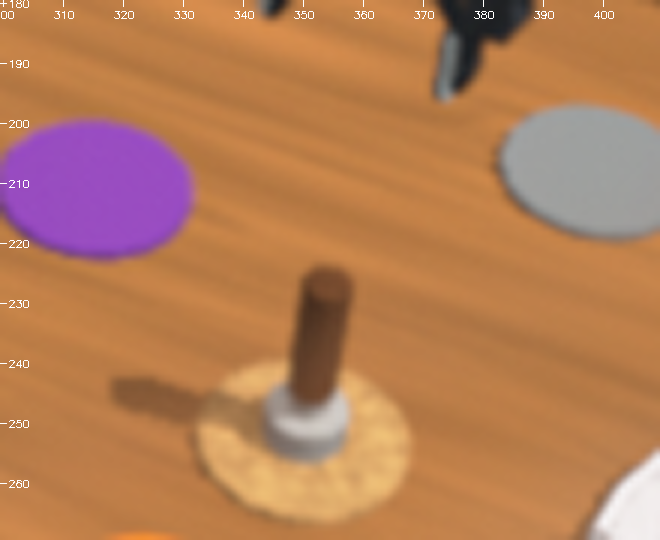

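The pounder stands upright and released: disc base at (350,254), coaster centre at about (350,253). On to the lever.

play_rows([
  {"tx": 0,"ty": 30,"tz": -3,"spin": 0,"fingers": 85},
  {"tx": 0,"ty": 70,"tz": -7,"spin": 0,"fingers": 85},
  {"tx": 0,"ty": 110,"tz": -10,"spin": 0,"fingers": 85},
  {"tx": 0,"ty": 150,"tz": -14,"spin": 0,"fingers": 85},
  {"tx": 0,"ty": 190,"tz": -18,"spin": 0,"fingers": 85},
  {"tx": 0,"ty": 230,"tz": -22,"spin": 0,"fingers": 85},
  {"tx": 0,"ty": 270,"tz": -26,"spin": 0,"fingers": 85},
  {"tx": 0,"ty": 310,"tz": -30,"spin": 0,"fingers": 85},
  {"tx": 0,"ty": 350,"tz": -34,"spin": 0,"fingers": 85},
  {"tx": 0,"ty": 390,"tz": -37,"spin": 0,"fingers": 85},
])

```text
time: 12.23
eef_pos: [0.4911, -0.1364, 0.2455]
tcp_rot: [-0.299, 1.568, 2.682]
contact_force: [0.6, 0.6, -0.6]
finger_gap: 0.0849
```

play_rows([
  {"tx": 0,"ty": 40,"tz": -4,"spin": 0,"fingers": 85},
  {"tx": 0,"ty": 80,"tz": -8,"spin": 0,"fingers": 85},
  {"tx": 0,"ty": 120,"tz": -12,"spin": 0,"fingers": 85},
  {"tx": 0,"ty": 150,"tz": -14,"spin": 0,"fingers": 85},
  {"tx": 0,"ty": 169,"tz": -15,"spin": 0,"fingers": 85},
  {"tx": 0,"ty": 169,"tz": -15,"spin": 0,"fingers": 85},
  {"tx": 0,"ty": 169,"tz": -15,"spin": 0,"fingers": 85},
])

```text
time: 12.82
eef_pos: [0.4792, -0.3043, 0.2451]
tcp_rot: [-0.622, 1.567, 2.357]
contact_force: [-0.9, -0.4, 0.5]
finger_gap: 0.0852
```

Run:
```python
from h import *
im=arm.get_image('scene'); cv2.imwrite('pics/scene9.png',im)
crop('pics/scene9.png','pics/k1.png',160,90,110,120,5)
# refine lever yaw via bar edges in top0 (bright pixels)
im=cv2.imread('pics/top0.png').astype(int); 
pts=[]
for v in range(206,236):
    row=im[v,345:372].min(1); w=np.clip(row-150,0,None).astype(float)
    if w.sum()>0: pts.append((345+(w*np.arange(27)).sum()/w.sum(),v))
P=np.array([atz('top',u,v,.048) for u,v in pts]);k=np.polyfit(P[:,0],P[:,1],1);print('bar yaw',np.arctan(k[0]),'y at .485',np.polyval(k,.485))
plan(.485,-.303,.12,-.165+np.pi/2)
```

```text
bar yaw -0.18066678215258114 y at .485 -0.30075136751181053
t 12.87 tcp [ 0.4796 -0.3034  0.2455] jaw -1.7318 xaxis [-0.0023  0.0026 -1.    ] gap 0.0852 F [-1.64  0.29 -0.9 ] q [-0.703  0.077  1.66   0.     1.408  1.028]
txyz [125.4  -1.   -5.6]
spin 0.004
```

View pics/k1.png

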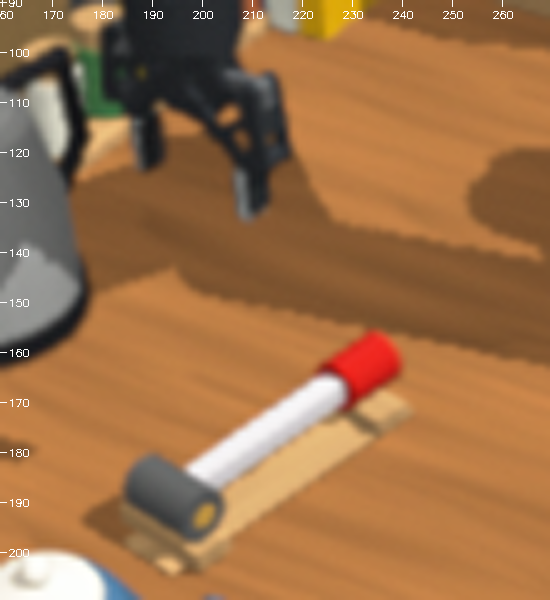

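play_rows([
  {"tx": 30,"ty": -1,"tz": -6,"spin": 0.014,"fingers": 85},
  {"tx": 65,"ty": -1,"tz": -6,"spin": 0.014,"fingers": 85},
  {"tx": 100,"ty": -1,"tz": -6,"spin": 0.014,"fingers": 85},
  {"tx": 130,"ty": -1,"tz": -6,"spin": 0.014,"fingers": 85},
  {"tx": 155,"ty": -1,"tz": -6,"spin": 0.014,"fingers": 85},
  {"tx": 165,"ty": -1,"tz": -6,"spin": 0.014,"fingers": 85},
  {"tx": 165,"ty": -1,"tz": -6,"spin": 0.014,"fingers": 85},
  {"tx": 165,"ty": -1,"tz": -6,"spin": 0.014,"fingers": 85},
])

```text
time: 13.53
eef_pos: [0.4868, -0.3033, 0.0825]
tcp_rot: [-0.794, 1.57, 2.175]
contact_force: [0.2, -0.8, 0.6]
finger_gap: 0.0846
```

Run:
```python
from h import *
im=arm.get_image('scene'); cv2.imwrite('pics/scene10.png',im)
crop('pics/scene10.png','pics/k2.png',160,110,110,100,6)
plan(.485,-.302,.021,-.175+np.pi/2)
```

```text
t 13.58 tcp [ 0.4876 -0.3042  0.0838] jaw -1.7441 xaxis [ 0.0017 -0.0013 -1.    ] gap 0.0848 F [ 0.66 -0.12 -0.25] q [-0.695  0.251  1.784  0.     1.104  1.049]
txyz [62.8 -1.8  3. ]
spin 0.0017
```

View pics/k2.png

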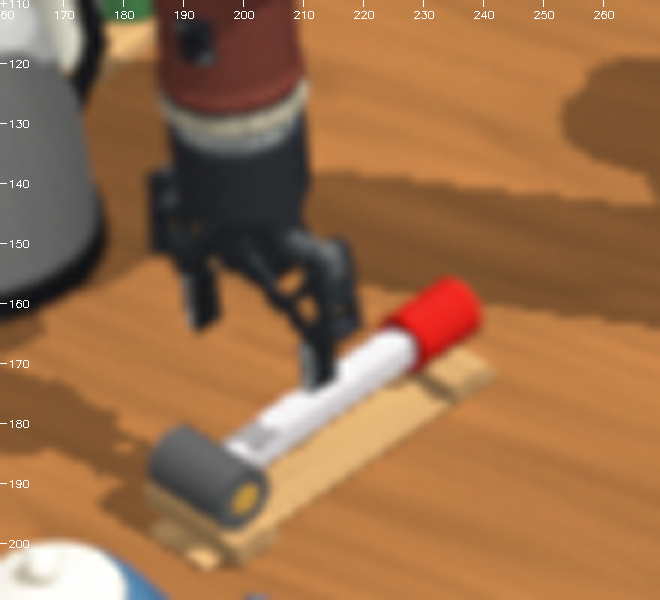

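The jaws straddle the bar, with the near tip at (212,173). Descending and closing.

play_rows([
  {"tx": 20,"ty": -2,"tz": 2,"spin": 0,"fingers": 85},
  {"tx": 40,"ty": -2,"tz": 2,"spin": 0,"fingers": 85},
  {"tx": 55,"ty": -2,"tz": 2,"spin": 0,"fingers": 85},
  {"tx": 62,"ty": -2,"tz": 2,"spin": 0,"fingers": 85},
  {"tx": 62,"ty": -2,"tz": 2,"spin": 0,"fingers": 85},
  {"tx": 62,"ty": -2,"tz": 2,"spin": 0,"fingers": 85},
])

```text
time: 14.08
eef_pos: [0.4858, -0.3025, 0.0217]
tcp_rot: [2.622, 1.569, -0.694]
contact_force: [-0.6, -0.7, -0.0]
finger_gap: 0.0847
```

play_rows([
  {"tx": 0,"ty": 0,"tz": 0,"spin": 0,"fingers": 50},
  {"tx": 0,"ty": 0,"tz": 0,"spin": 0,"fingers": 30},
  {"tx": 0,"ty": 0,"tz": 0,"spin": 0,"fingers": 5},
  {"tx": 0,"ty": 0,"tz": 0,"spin": 0,"fingers": 5},
  {"tx": 0,"ty": 0,"tz": 0,"spin": 0,"fingers": 5},
  {"tx": 0,"ty": 0,"tz": 0,"spin": 0,"fingers": 5},
  {"tx": 0,"ty": 0,"tz": 0,"spin": 0,"fingers": 5},
  {"tx": 0,"ty": 0,"tz": 0,"spin": 0,"fingers": 5},
  {"tx": 0,"ty": 0,"tz": 0,"spin": 0,"fingers": 5},
], newtons=80)

```text
time: 14.83
eef_pos: [0.4851, -0.3022, 0.0207]
tcp_rot: [2.439, 1.57, -0.877]
contact_force: [-1.2, -0.4, 4.7]
finger_gap: 0.0166
```

Run:
```python
from h import *
im=arm.get_image('scene'); cv2.imwrite('pics/scene11.png',im)
crop('pics/scene11.png','pics/k3.png',160,110,110,100,6)
plan(.485,-.302,.021,-.175+np.pi/2)
```

```text
t 14.88 tcp [ 0.4851 -0.3022  0.0207] jaw -1.745 xaxis [ 6.e-04 -7.e-04 -1.e+00] gap 0.0163 F [-1.85 -0.51  4.64] q [-0.695  0.339  1.813 -0.     0.988  1.05 ]
txyz [-0.3 -0.2  0.2]
spin 0.0008
```

View pics/k3.png

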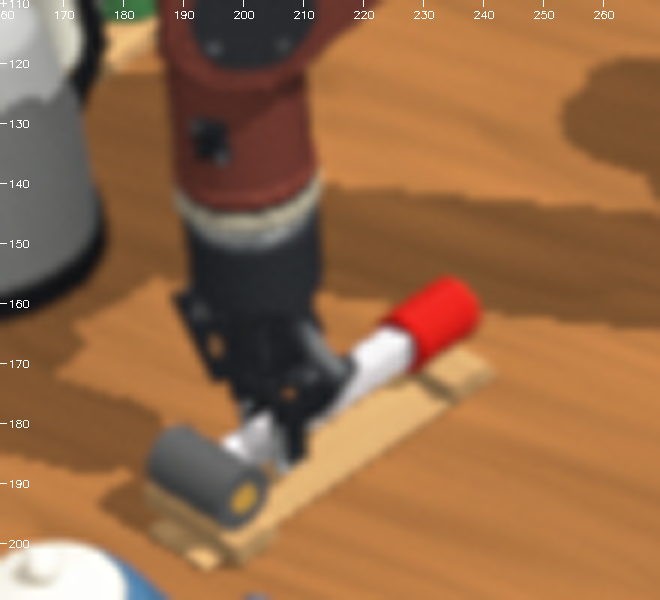

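play_rows([
  {"tx": -8,"ty": 0,"tz": 0,"spin": 0,"fingers": 5},
  {"tx": -25,"ty": 0,"tz": 0,"spin": 0,"fingers": 5},
  {"tx": -50,"ty": 0,"tz": 0,"spin": 0,"fingers": 5},
  {"tx": -80,"ty": 0,"tz": 0,"spin": 0,"fingers": 5},
  {"tx": -110,"ty": 0,"tz": 0,"spin": 0,"fingers": 5},
  {"tx": -140,"ty": 0,"tz": 0,"spin": 0,"fingers": 5},
  {"tx": -165,"ty": 0,"tz": 0,"spin": 0,"fingers": 5},
  {"tx": -175,"ty": 0,"tz": 0,"spin": 0,"fingers": 5},
  {"tx": -175,"ty": 0,"tz": 0,"spin": 0,"fingers": 5},
  {"tx": -175,"ty": 0,"tz": 0,"spin": 0,"fingers": 5},
])

```text
time: 15.72
eef_pos: [0.4844, -0.3013, 0.194]
tcp_rot: [-0.554, 1.569, 2.414]
contact_force: [-0.5, -0.3, -4.4]
finger_gap: 0.0168
```

Run:
```python
from h import *
im=arm.get_image('scene'); cv2.imwrite('pics/scene12.png',im)
crop('pics/scene12.png','pics/k4.png',140,60,120,120,5)
plan(.5857,.0174,.19,-.157+np.pi/2)
```

```text
t 15.77 tcp [ 0.4838 -0.3009  0.1927] jaw -1.745 xaxis [-0.0028  0.0024 -1.    ] gap 0.0165 F [ 0.28  0.76 -3.31] q [-0.695  0.122  1.711  0.     1.311  1.05 ]
txyz [   3.2 -331.1  -45.2]
spin -0.0172
```

View pics/k4.png

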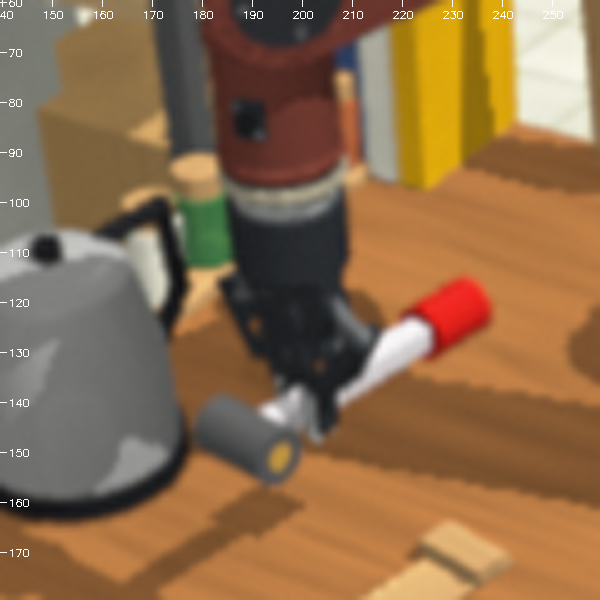

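The lever is lifted and looks level. Moving to the seat at this height, with 2 cm extra clearance.

play_rows([
  {"tx": -5,"ty": -20,"tz": -3,"spin": -0.01,"fingers": 5},
  {"tx": -10,"ty": -50,"tz": -7,"spin": -0.017,"fingers": 5},
  {"tx": -10,"ty": -85,"tz": -12,"spin": -0.017,"fingers": 5},
  {"tx": -10,"ty": -120,"tz": -16,"spin": -0.017,"fingers": 5},
  {"tx": -10,"ty": -155,"tz": -21,"spin": -0.017,"fingers": 5},
  {"tx": -10,"ty": -190,"tz": -26,"spin": -0.017,"fingers": 5},
  {"tx": -10,"ty": -225,"tz": -31,"spin": -0.017,"fingers": 5},
  {"tx": -10,"ty": -260,"tz": -36,"spin": -0.017,"fingers": 5},
  {"tx": -10,"ty": -290,"tz": -40,"spin": -0.017,"fingers": 5},
  {"tx": -10,"ty": -310,"tz": -42,"spin": -0.017,"fingers": 5},
])

```text
time: 16.6
eef_pos: [0.5788, -0.0005, 0.2018]
tcp_rot: [-0.194, 1.566, 2.792]
contact_force: [0.6, -0.6, -3.8]
finger_gap: 0.0166
```

play_rows([
  {"tx": 0,"ty": -14,"tz": -2,"spin": 0,"fingers": 5},
  {"tx": 0,"ty": -21,"tz": -3,"spin": 0,"fingers": 5},
  {"tx": 0,"ty": -21,"tz": -3,"spin": 0,"fingers": 5},
  {"tx": 0,"ty": -21,"tz": -3,"spin": 0,"fingers": 5},
])

```text
time: 16.93
eef_pos: [0.5856, 0.0158, 0.204]
tcp_rot: [0.408, 1.569, -2.891]
contact_force: [0.8, 0.1, -3.1]
finger_gap: 0.0169
```

Run:
```python
from h import *
for n in ('scene','top'): cv2.imwrite(f'pics/{n}13.png',arm.get_image(n))
crop('pics/scene13.png','pics/k5.png',210,130,110,110,5)
crop('pics/top13.png','pics/k6.png',230,110,110,110,5)
cv2.imwrite('pics/k7.png',cv2.resize(np.hstack([cv2.imread('pics/k5.png'),cv2.imread('pics/k6.png')]),(800,400)))
plan(.5857,.0174,.151,-.157+np.pi/2)
```

```text
t 17.03 tcp [0.5858 0.0152 0.2047] jaw -1.7293 xaxis [-8.e-04 -5.e-04 -1.e+00] gap 0.0163 F [-0.18  0.03 -3.77] q [-1.080e-01  1.490e-01  1.659e+00 -1.000e-03  1.335e+00  1.621e+00]
txyz [53.7 -2.2  0.5]
spin -0.0015
```

View pics/k7.png

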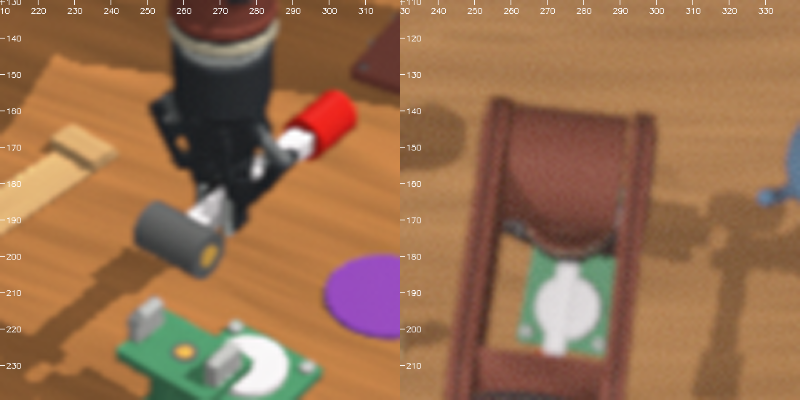

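play_rows([
  {"tx": 10,"ty": -2,"tz": 0,"spin": 0,"fingers": 5},
  {"tx": 22,"ty": -2,"tz": 0,"spin": 0,"fingers": 5},
  {"tx": 34,"ty": -2,"tz": 0,"spin": 0,"fingers": 5},
  {"tx": 45,"ty": -2,"tz": 0,"spin": 0,"fingers": 5},
  {"tx": 52,"ty": -2,"tz": 0,"spin": 0,"fingers": 5},
  {"tx": 52,"ty": -2,"tz": 0,"spin": 0,"fingers": 5},
  {"tx": 52,"ty": -2,"tz": 0,"spin": 0,"fingers": 5},
])

```text
time: 17.62
eef_pos: [0.586, 0.0185, 0.1522]
tcp_rot: [0.047, 1.569, 3.032]
contact_force: [0.5, 0.4, -2.9]
finger_gap: 0.017
```

Run:
```python
from h import *
cv2.imwrite('pics/scene14.png',arm.get_image('scene'))
crop('pics/scene14.png','pics/l1.png',220,150,110,100,7)
plan(.5857,.0174,.151,-.157+np.pi/2)
s=arm.observe()['eef_pos']; c=np.array([.638,.009,.17]); y=-.157
ax=np.array([np.cos(y),np.sin(y),0]); ay=np.array([-np.sin(y),np.cos(y),0])
print('barrel ends pred',proj('scene',[c+.03*ay,c-.03*ay,c]), 'handle end',proj('scene',[c-.21*ax]))
```

```text
t 17.67 tcp [0.5866 0.0185 0.1531] jaw -1.728 xaxis [-1.e-04 -0.e+00 -1.e+00] gap 0.0167 F [ 1.16 -0.24 -3.66] q [-0.103  0.197  1.705 -0.     1.24   1.625]
txyz [2.1 1.2 0.7]
spin -0.0002
barrel ends pred [[267.80459774 213.9453644 ]
 [251.57958267 205.10153406]
 [259.61179117 209.48073061]] handle end [[302.3597656 173.7772784]]
```

View pics/l1.png

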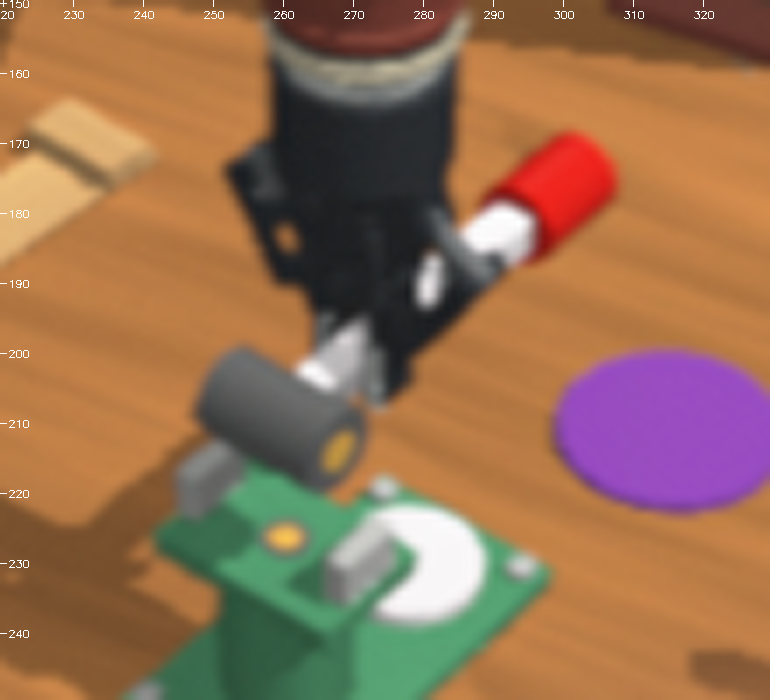

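The gold end cap measures (267.7,214.2) against a prediction of (267.8,213.9), and the handle end is near (303,174) against (302.4,173.8). The lever is placed to within a couple of mm. I'll let it settle, check everything once more and hand in.

play_rows([
  {"tx": 0,"ty": 0,"tz": 0,"spin": 0,"fingers": 5},
  {"tx": 0,"ty": 0,"tz": 0,"spin": 0,"fingers": 5},
  {"tx": 0,"ty": 0,"tz": 0,"spin": 0,"fingers": 5},
  {"tx": 0,"ty": 0,"tz": 0,"spin": 0,"fingers": 5},
  {"tx": 0,"ty": 0,"tz": 0,"spin": 0,"fingers": 5},
  {"tx": 0,"ty": 0,"tz": 0,"spin": 0,"fingers": 5},
  {"tx": 0,"ty": 0,"tz": 0,"spin": 0,"fingers": 5},
  {"tx": 0,"ty": 0,"tz": 0,"spin": 0,"fingers": 5},
])

```text
time: 18.33
eef_pos: [0.5865, 0.0185, 0.1532]
tcp_rot: [2.94, 1.571, -0.359]
contact_force: [-0.4, 0.1, -4.3]
finger_gap: 0.0166
```

Run:
```python
from h import *
cv2.imwrite('pics/scene15.png',arm.get_image('scene'))
plan(.5857,.0174,.151,-.157+np.pi/2)
print(arm.observe()['joint_velocities'].round(4))
```

```text
t 18.38 tcp [0.5865 0.0185 0.1532] jaw -1.728 xaxis [-0.  0. -1.] gap 0.0166 F [-0.34 -0.37 -3.59] q [-0.103  0.197  1.705  0.     1.24   1.625]
txyz [2.2 1.2 0.6]
spin -0.0002
[-0.0004 -0.0009 -0.0003  0.001   0.0022 -0.0004]
```

View pics/scene15.png

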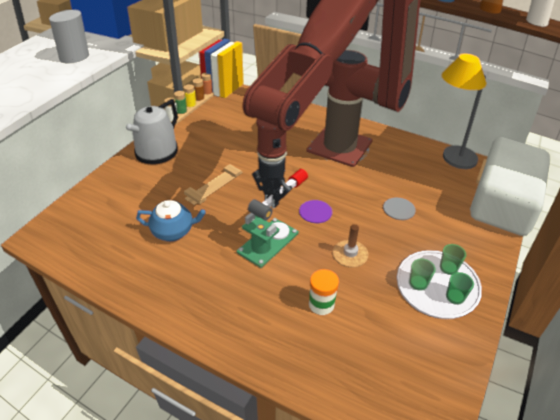

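The final view shows the pounder upright on the coaster at (352,245), the other objects where they started, and the lever held still over the seat. Handing in.

```bash
python3 -c "
from workcell import arm
print(arm.hand_in())"
```

```text
the job is handed in; nothing more can be done
None
```

I finished the job and handed it in at about 18 s on the robot clock; the hand-in gives no verdict.

- **Pin:** I drove it down with the pounder until it hit the solid stop at about 23 N. The picture afterwards shows it flush with the seat.
- **Pounder:** It stands upright and released near the middle of the cork coaster. I set it down until it touched, then opened the fingers with the contact force back near zero.
- **Lever:** I gripped it at my measured balance point and it is held level and still over the seat. Its underside is about 52 mm above the seat.
    - **Position:** The barrel end cap was within 0.5 px of where a centred barrel should appear, and the red handle lies over the long foot.
    - **Contact:** The last force reading shows only roughly the lever's weight.
- **Other objects:** The cups, teapot, kettle and canister look unmoved in the last view.

**Disagreements:** My first barrel estimate from the two cameras was about 16 mm off because I misread a pixel; a second reading agreed to 3 mm. Two seat corners fitted the press pose 1–2 px off. I relied on the pin's position, which both cameras agreed on. No check failed at the end.

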